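# Unlatch the mortar tote's gate and hold it wide

## Robot

A 6-joint arm with a two-finger parallel gripper is mounted at the origin on the work surface. World frame = base frame: x ahead of the robot, y to its left, z up, the work surface at z = 0. Lengths are in mm, angles in degrees, forces in N, time in s.
With the tool pointing down it reaches from about 400 to 925 mm from the base axis. Payload 3.4 kg.
Tool frame: the origin (TCP) lies at the very end of the fingers, on their centre line; the grasp point (between the pads) lies 19 mm behind it; y points along the fingers, x is the direction in which the jaws open and shut, and the axes are right-handed (so a half turn about y gives the same grasp; the last joint's range is limited). The gripper opens to 85 mm and grips with 20 to 120 N. Pads are 22 mm wide; open, the fingers measure 114 mm over their backs; the gripper's body (76 mm by 85 mm) begins 54 mm behind the grasp point. The pads swing forward as they close: fully open they stand 13 mm farther back than shut.
Start: joints at [-76.117, 17.578, 86.31, -0, 76.112, -4.211], TCP at [178.558, -546.579, 231.305] pointing down, gripper open.
Joint ranges: [-179.03, 179.03], [-60, 130.46], [8.19, 133.38], [-81.62, 261.62], [5.75, 156.47], [-153.77, 153.77]. Speed limits (degrees/s): [147.25, 147.25, 180, 180, 180, 180].

## Interface

Orientations are given as a 3x3 rotation matrix whose columns are the frame's x, y, z axes.
In Python, from cell import robot gives the robot as it stands. The module is installed in compiled form; this text tells all that it offers.
- The arm moves only by the tool carry_out, never from a script. Its argument "commands" is a list of rows, each a list of 7 numbers: the turn, a rotation vector about the tool's x, y, z in degrees, then the shift along the tool's x, y, z in units of 50 mm (1.0 is 50 mm), then the closure, from 0 (fully open) to 1 (shut). A call has 1 to 20 rows; each row shifts and turns the commanded pose from where the row before left it, along the tool's axes as they then stand; what a row does not reach is not made up. A row lasts 1/10 s, in which the tool goes at most 50 mm and 8.59 degrees, less where a joint would pass 70% of its speed; a pose out of reach is approached as far as the arm can. A call is refused whole if a number of a shift passes 1 or a number of a turn 8.59, either way. A call with a gripper value outside its range is refused whole. The fingers move at their own pace and stop on an object; "grip_force" is the grip in N (left out, the last holds). Time passes only in rows, so rows that do not move let the fingers close. It gives the time, the measured TCP pose, the force and the opening at its end, in the units of the state.
- robot.sense(): the state, without advancing time (a new reading comes with each control period).
- robot.get_image(name): name is "scene" or "side" or "wrist"; returns a dict with "pixels" (384x512x3 uint8, red, green, blue), "range_z" (384x512 float32, mm along the optical axis (not along the pixel's ray), 0 where there is no reading), "fx", "fy", "cx", "cy" (pixels), "D" ([k1, k2, p1, p2, k3] as OpenCV has them; the pictures are not rectified), "pose" (4x4, takes a point from camera to world coordinates). Camera axes: x right, y down, z forward; pixel columns grow to the right and rows downward; lengths in mm; the calibration is good to about 2 mm. A picture is of the moment at which its call begins.
- robot.finish_job(): hands the job in, once; it reports no verdict.
The state is a dict: "clock": time; "joints": joint angles; "joint_vel": joint speeds; "joint_torque": joint torques, N m; "tool_pos": TCP position; "ee_rot": TCP orientation; "force": force on the tool from outside, world axes, zero at the start; "moment": the same for the moment, N m; "gripper_width": finger opening in mm.
Only numpy, scipy, OpenCV 4.12 (cv2) and the standard library are available. Lean on these libraries where they do the work, as an engineer would, in place of code of your own. Each camera call takes 0.05 s, during which the arm holds its last target.

## Task

The heavy stone mortar is kept in the slatted cedar tote, behind a self-closing gate with two catches; it can only be slid out while someone holds that gate wide open. First squeeze the guard catch on the tote's fixed front panel so that its bolt is fully drawn back, then squeeze the catch on top of the gate and, keeping it squeezed, swing the gate out past its detent until it stands about square to the tote's front. Finish there, still squeezing the gate's catch and holding the gate wide open; leave the mortar and the things on the shelf around the tote where they are.

Things in the scene. Friction and masses are not known exactly. Their poses are not given: they have to be found in the camera images.
- tote: Open-topped slatted cedar tote, 235 mm deep, 345 wide, 130 high; heavy, does not move. Origin at shelf height, middle of its front; x into the tote, y to the left along the front. Front from the left: gate (y +142 to -22 mm), post, fixed panel (y -48 to -175). Four steel finger pieces stand above the front; nothing else on the tote is over 145 mm high but the pestle's tip (170).
- guard_lug: Fixed steel lug of the guard catch, the right one of the pair at the fixed panel, 17 mm in front of the gate's mid-plane (tote y -131 mm). Its head is 18 mm (tote x) by 10 mm (tote y) by 36 mm high, top 185 mm above the shelf. Origin at the head's centre, 167 mm above the shelf.
- guard_thumb: Moving steel thumb piece of the guard catch, head and origin like the lug's, 46 mm left of it (56 mm over the outer faces). Squeezed to the lug it slides 12 mm to a stop (44 mm over the outer faces) and draws its bolt from in front of the gate; it stays where it is left (friction about 3 N). The lug does not give.
- guard_squeezed (a point): Point half-way between the two heads of the guard catch when it is fully squeezed: 17 mm from the lug's centre towards the thumb piece, 167 mm above the shelf. Fixed on the tote.
- guard_slide (a joint): Slide of the guard's thumb piece in m: 0 bolt shot (gate blocked), 0.012 fully drawn; the bolt clears the gate at about 0.009. It starts at 0 to 0.002.
- gate: Cedar gate with steel rods, 164 mm wide, 18 thick, top at 130 mm, about 0.7 kg, on a vertical hinge at its left end. Origin on the hinge axis at shelf height (tote x -15, y +150 mm), 15 mm before the gate's mid-plane; shut, its axes are the tote's, the panel running along its -y. It opens out of the tote, towards the robot, clockwise from above. A spring pulls it shut with 0.10 (shut) to 0.23 N m (open).
- gate_swing (a joint): Gate angle in rad: 0 shut, growing as it opens, 1.57 square to the front, stop at 1.6. A sprung roller check at the hinge (the detent) resists from about 0.5 to 0.75 rad: opening there takes up to about 0.8 N m, some 7 N at the gate's catch; past it the gate swings freely. Let go, it falls back onto the check at about 0.95 rad, which is not wide open.
- gate_post (a point): Centre of the head of the fixed steel post on the gate's top rail, the left one of the gate's pair; head 18 mm (across the gate) by 10 mm (along it) by 36 mm high, centre 167 mm above the shelf. On the gate: 96 mm along -y and 15 mm along +x from the hinge axis.
- gate_trigger: Moving steel trigger of the gate's catch, head and origin like the post's, 46 mm to its right (56 mm over the outer faces). Squeezed to the post, against 4 N rising to 7 N, it slides 12 mm to a stop (44 mm over the outer faces) and draws the tongue from the keeper on the tote; let go, it springs back.
- gate_squeezed (a point): Point half-way between the two heads of the gate's catch when it is fully squeezed: 17 mm from the post's centre towards the trigger, 167 mm above the shelf. Moves with the gate: 113 mm along -y and 15 mm along +x from its hinge axis.
- trigger_slide (a joint): Slide of the gate's trigger in m: 0 released (tongue in its keeper), 0.012 fully squeezed; the tongue clears its keeper at about 0.009.
- mortar: Three-legged stone mortar with its pestle, 122 mm across, 98 mm high, 2.2 kg, standing loose in the tote behind the gate; origin under its centre. Leave it.
- plate: White melamine plate, 210 mm across, 20 mm high, lying on the shelf to the right; origin under its centre. Leave it.
- brush_holder: Steel cup with pastry brushes, 76 mm across, 190 mm high with the brushes, on the shelf to the left; origin under its centre. Leave it.
- timer: Round plastic kitchen timer with a knob, 74 mm across, 49 mm high, on the shelf to the right; origin under its centre. Leave it.
Not all that is in view belongs to the job. Of the things shaped like the timer, the white one is meant.

How it is judged (in metres and radians):
On the way, in this order (a step that is already met when the one before it is completed fails the run):
1. The guard catch is squeezed between the fingers until its bolt is drawn, the gate still shut (value of joint guard_slide above 0.01 m and contact force between the fingers and guard_thumb above 0.5 N and contact force between the fingers and guard_lug above 0.5 N and value of joint gate_swing below 0.05 rad), for 0.2 s.
2. Then the gate's catch is squeezed in and its tongue drawn, the gate still shut and the guard still back (value of joint each of trigger_slide, guard_slide above 0.0095 m and contact force between the fingers and gate above 1 N and value of joint gate_swing below 0.08 rad), for 0.1 s.
3. The gate is swung past its detent, held by its squeezed catch (value of joint gate_swing above 1.1 rad and value of joint trigger_slide above 0.008 m and contact force between the fingers and gate above 1 N), for 0.1 s.
At the end, for the whole second after the job is handed in: The gate is still and at least 75 degrees (1.3 rad) open, held only by the fingers on its squeezed catch (trigger in 8 mm or more, over 1 N on it and on the gate); the guard bolt is drawn 9.5 mm or more; mortar, plate, brush holder and timer are within 15 mm of where they were (value of joint gate_swing above 1.3 rad and velocity of joint gate_swing between -0.1 and 0.1 rad/s and value of joint trigger_slide above 0.008 m and value of joint guard_slide above 0.0095 m and contact force between the fingers and gate_trigger above 1 N and contact force between the fingers and gate above 1 N and contact force between gate and mortar below 0.2 N and contact force between gate and plate below 0.2 N and contact force between gate and brush_holder below 0.2 N and contact force between gate and timer below 0.2 N and distance of each of mortar, plate, brush_holder, timer from where it was at the start of the episode below 0.015 m); the arm keeps its last pose, push and grip.
It fails at once if The mortar is knocked or shifted by more than 15 mm (distance of mortar from where it was at the start of the episode above 0.015 m).
It fails at once if The plate is knocked or shifted by more than 15 mm (distance of plate from where it was at the start of the episode above 0.015 m).
It fails at once if The brush holder is knocked or shifted by more than 15 mm (distance of brush_holder from where it was at the start of the episode above 0.015 m).
It fails at once if The timer is knocked or shifted by more than 15 mm (distance of timer from where it was at the start of the episode above 0.015 m).
It also fails if it takes over 48 s, if anything falls off the work surface, if the arm or the gripper's body presses on something with over 40 N, if the wrist force passes 120 N, or if a joint passes its speed limit or range.

## Working session

There is one attempt and no reset: what is moved stays moved. The work goes in short steps, Python scripts to look and compute and a tool call to move; the robot and the scene stay as the last step left them, time stands still between calls to the robot, and variables do not carry over. Pictures are saved under pics/ and viewed, and the job is handed in when it is done.

Besides the shell and the picture viewer there is one more tool, called after "Call:" by a JSON object that holds its "method" and its "body", one argument or row to a line. carry_out: Moves the arm, as the interface text tells. Its arguments: {"type":"object","properties":{"commands":{"type":"array"},"grip_force":{"type":"number"}},"required":["commands"]}

```bash
mkdir -p pics; cat > h.py <<'E'
import numpy as np,cv2
from cell import robot
def grab(n,tag):
    im=robot.get_image(n); cv2.imwrite(f'pics/{tag}.png',cv2.cvtColor(im['pixels'],cv2.COLOR_RGB2BGR)); 
    np.savez(f'{tag}.npz',**{k:np.asarray(v) for k,v in im.items()}); return im
def load(tag): return dict(np.load(f'{tag}.npz'))
def pt(im,u,v,z=None):
    K=np.array([[im['fx'],0,im['cx']],[0,im['fy'],im['cy']],[0,0,1.]],float)
    n=cv2.undistortPoints(np.array([[[u,v]]],float),K,np.array(im['D'],float))[0,0]
    P=np.array(im['pose'])
    d=P[:3,:3]@np.array([n[0],n[1],1]);o=P[:3,3]
    if z is None: 
        return o+d*float(im['range_z'][int(round(v)),int(round(u))])
    return o+d*(z-o[2])/d[2]
def cloud(im):
    h,w=im['range_z'].shape
    K=np.array([[im['fx'],0,im['cx']],[0,im['fy'],im['cy']],[0,0,1.]],float)
    uv=np.stack(np.meshgrid(np.arange(w),np.arange(h)),-1).reshape(-1,1,2).astype(float)
    n=cv2.undistortPoints(uv,K,np.array(im['D'],float)).reshape(h,w,2)
    c=np.concatenate([n,np.ones((h,w,1))],-1)*im['range_z'][...,None]
    P=np.array(im['pose']); return c@P[:3,:3].T+P[:3,3]
E
python3 - <<'E'
from h import *
for n in ['scene','side','wrist']:
    im=grab(n,n+'0'); print(n,np.round(im['pose'],2).tolist(),im['fx'])
print(robot.sense())
E
```

```text
scene [[-0.44, 0.76, -0.48, 1190.97], [0.9, 0.36, -0.25, 288.21], [-0.01, -0.54, -0.84, 1220.96], [0.0, 0.0, 0.0, 1.0]] 426.52808507039015
side [[-0.97, -0.13, 0.2, 271.63], [-0.24, 0.53, -0.81, 1126.58], [0.0, -0.84, -0.55, 921.48], [0.0, 0.0, 0.0, 1.0]] 382.7190499637513
wrist [[0.31, -0.91, -0.28, 249.39], [-0.95, -0.3, -0.09, -522.0], [-0.0, 0.29, -0.96, 371.69], [0.0, 0.0, 0.0, 1.0]] 309.7048261243177
{'clock': 0.15, 'joints': array([-7.61179099e+01,  1.76136611e+01,  8.63666732e+01, -6.87059068e-04,
        7.61119439e+01, -4.21178480e+00]), 'joint_vel': array([ 0.03888346, -0.12550487, -0.26698484, -0.03642503, -0.06311539,
       -0.08060977]), 'joint_torque': array([ 5.94048997e-04, -4.57975924e+01, -2.52220559e+01, -2.38744569e-04,
        8.52631376e-03, -5.88457624e-06]), 'tool_pos': array([ 178.41828567, -546.0518931 ,  230.5803543 ]), 'ee_rot': array([[ 3.10577240e-01, -3.97713206e-04,  9.50548063e-01],
       [-9.50546787e-01,  1.56072250e-03,  3.10577477e-01],
       [-1.60706251e-03, -9.99998703e-01,  1.06679877e-04]]), 'force': array([-0.45224101, -0.06172242, -0.28538054]), 'moment': array([-0.03217837,  0.04002411, -0.02581291]), 'gripper_width': 85.17639925435394}
```

View pics/scene0.png

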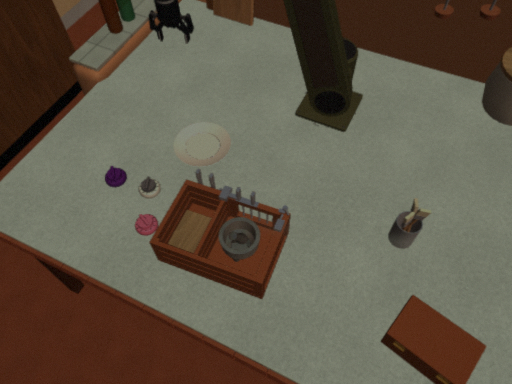

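View pics/side0.png

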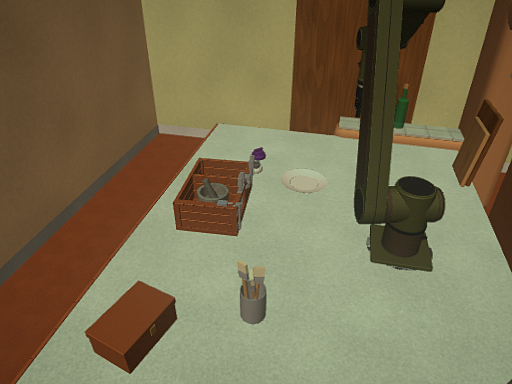

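View pics/wrist0.png

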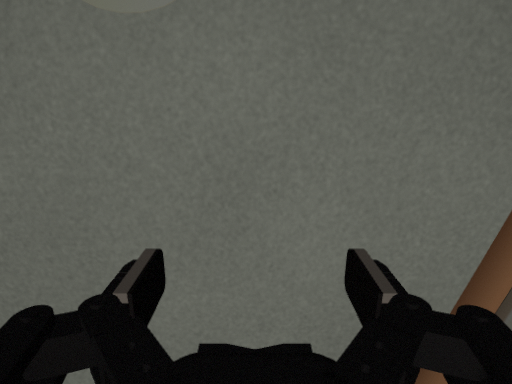

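```bash
python3 - <<'E'
from h import *
a=load('scene0');b=load('side0')
c1=cv2.resize(a['pixels'][160:300,140:300],None,fx=4,fy=4,interpolation=cv2.INTER_CUBIC)
c2=cv2.resize(b['pixels'][140:240,165:305],None,fx=5,fy=5,interpolation=cv2.INTER_CUBIC)
cv2.imwrite('pics/c1.png',cv2.convertScaleAbs(c1[...,::-1],alpha=1.5));cv2.imwrite('pics/c2.png',cv2.convertScaleAbs(c2[...,::-1],alpha=1.5))
for n,im in (('scene',a),('side',b)):
    W=cloud(im);m=(W[...,2]>150)&(W[...,2]<200)&(im['range_z']>0)
    k,lab,st,ce=cv2.connectedComponentsWithStats(m.astype(np.uint8),connectivity=8)
    for i in range(1,k):
        if st[i,4]>5: print(n,st[i].tolist(),ce[i].round(1),W[lab==i].mean(0).round(),W[lab==i].min(0).round(),W[lab==i].max(0).round())
E
```

```text
scene [100, 0, 18, 17, 182] [109.    8.6] [  55. -943.  176.] [  20. -977.  150.] [  74. -924.  200.]
scene [116, 0, 14, 5, 47] [122.    1.4] [ -30. -947.  157.] [ -58. -973.  150.] [ -17. -931.  166.]
scene [443, 0, 7, 10, 26] [446.    4.1] [-547.  260.  168.] [-556.  253.  151.] [-540.  265.  188.]
scene [483, 0, 11, 3, 21] [488.8   0.6] [-658.  407.  155.] [-666.  386.  151.] [-650.  422.  164.]
scene [496, 0, 16, 7, 77] [504.8   2.2] [-660.  465.  161.] [-670.  435.  150.] [-650.  492.  179.]
scene [480, 4, 21, 16, 255] [489.2  11.5] [-540.  419.  183.] [-585.  384.  159.] [-508.  455.  198.]
scene [497, 48, 15, 44, 413] [505.3  70.5] [-232.  530.  181.] [-334.  505.  150.] [-171.  572.  200.]
scene [309, 97, 41, 17, 401] [328.7 105.6] [173.  41. 177.] [153. -27. 150.] [190. 105. 200.]
scene [196, 169, 6, 11, 50] [198.4 173.9] [ 600. -213.  171.] [ 590. -220.  151.] [ 608. -208.  188.]
scene [209, 173, 6, 11, 47] [211.4 178. ] [ 597. -170.  172.] [ 588. -176.  152.] [ 604. -165.  187.]
scene [236, 187, 5, 11, 46] [238.1 191.7] [607. -74. 173.] [596. -82. 151.] [614. -70. 187.]
sc
[... 997 characters left out ...]
 -815.  151.] [-500. -788.  200.]
side [464, 130, 25, 29, 293] [474.6 146.3] [-332. -557.  175.] [-369. -688.  150.] [-318. -484.  200.]
side [249, 155, 6, 14, 60] [251.5 161.2] [ 595. -187.  171.] [ 586. -221.  152.] [ 603. -161.  186.]
side [238, 171, 7, 17, 82] [241. 179.] [600. -46. 171.] [591. -81. 151.] [612. -20. 189.]
side [203, 178, 7, 7, 34] [205.9 180.9] [730. -19. 160.] [718. -30. 150.] [741.  -7. 167.]
side [354, 191, 91, 35, 974] [395.9 216.4] [ 52.  66. 178.] [-99. -23. 150.] [190. 108. 200.]
side [237, 260, 12, 17, 131] [242.7 267.8] [475. 400. 172.] [459. 386. 150.] [493. 410. 190.]
side [250, 266, 16, 21, 217] [256.9 273.9] [431. 414. 173.] [412. 392. 150.] [450. 446. 190.]
```

```bash
ls pics
```

```text
c1.png
c2.png
scene0.png
side0.png
wrist0.png
```

View pics/c1.png

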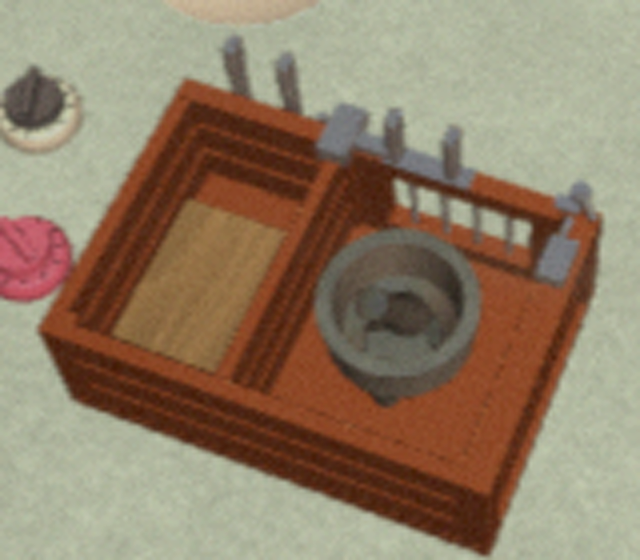

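View pics/c2.png

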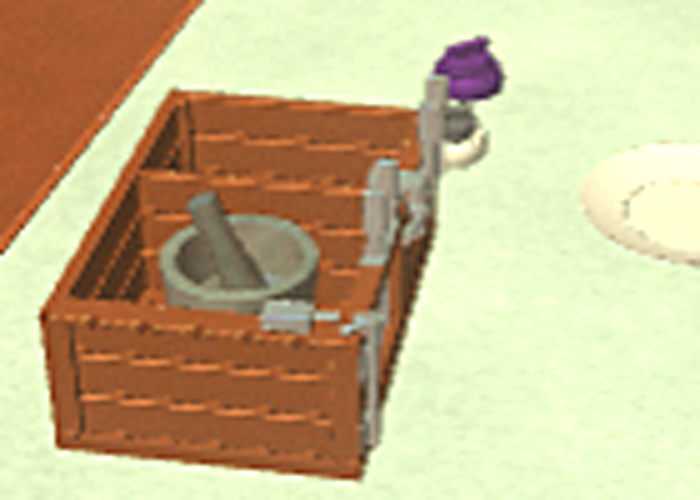

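Four finger pieces in scene0: lug (198,174), thumb (211,178), trigger (238,192), post (253,197). The possible look-alikes are the keeper block (226,193) and the hinge (283,212), and both are below 150 mm. The crop and the spacing (43–46 mm pairs, heads up to about 187 mm) confirm this choice. The white timer is at (149,188), and the purple and pink ones are decoys. Next I go above the front with the tool turned half round, so that the last joint has range for the swing.

Call:
{"method": "carry_out", "body": {
  "commands": [
    [0,0,0,-0.39,-0.13,0.76,0],
    [0,0,0,-0.39,-0.13,0.76,0],
    [0,0,0,-0.39,-0.13,0.76,0],
    [0,0,0,-0.39,-0.13,0.76,0],
    [0,0,0,-0.39,-0.13,0.76,0],
    [0,0,0,-0.39,-0.13,0.76,0],
    [0,0,0,-0.39,-0.13,0.76,0],
    [0,0,0,-0.39,-0.13,0.76,0],
    [0,0,0,-0.39,-0.13,0.76,0],
    [0,0,0,-0.39,-0.13,0.76,0],
    [0,0,0,-0.39,-0.13,0.76,0],
    [0,0,0,-0.39,-0.13,0.76,0],
    [0,0,0,-0.39,-0.13,0.76,0],
    [0,0,0,-0.39,-0.13,0.76,0]
  ],
  "grip_force": 30
}}

```text
clock: 1.55
tool_pos: [600.3, -120.3, 322.2]
ee_rot: [[0.311, -0.001, 0.95], [-0.95, 0.0, 0.311], [-0.0, -1.0, -0.001]]
force: [0.0, -0.5, 0.4]
gripper_width: 85.5
```

Call:
{"method": "carry_out", "body": {
  "commands": [
    [0,-8.3,0,0,0,0,0],
    [0,-8.3,0,0,0,0,0],
    [0,-8.3,0,0,0,0,0],
    [0,-8.3,0,0,0,0,0],
    [0,-8.3,0,0,0,0,0],
    [0,-8.3,0,0,0,0,0],
    [0,-8.3,0,0,0,0,0],
    [0,-8.3,0,0,0,0,0],
    [0,-8.3,0,0,0,0,0],
    [0,-8.3,0,0,0,0,0],
    [0,-8.3,0,0,0,0,0],
    [0,-8.3,0,0,0,0,0],
    [0,-8.3,0,0,0,0,0],
    [0,-8.3,0,0,0,0,0],
    [0,-8.3,0,0,0,0,0],
    [0,-8.3,0,0,0,0,0],
    [0,-8.3,0,0,0,0,0],
    [0,-8.3,0,0,0,0,0],
    [0,-8.3,0,0,0,0,0],
    [0,-8.3,0,0,0,0,0]
  ]
}}

```text
clock: 3.55
tool_pos: [599.2, -121.8, 321.8]
ee_rot: [[-0.077, -0.001, -0.997], [0.997, 0.0, -0.077], [0.0, -1.0, 0.001]]
force: [-0.0, 0.5, 1.0]
gripper_width: 85.1
```

```bash
python3 - <<'E'
from h import *
im=grab('wrist','w1');s=robot.sense();print(s['clock'],s['joints'].round(1),s['tool_pos'].round(1),s['ee_rot'].round(3).tolist())
b=cv2.cvtColor(im['pixels'],cv2.COLOR_RGB2BGR);cv2.imwrite('pics/w1b.png',cv2.convertScaleAbs(b,alpha=1.6))
E
```

```text
3.6 [ -15.4   17.6   73.3    0.    89.2 -110.2] [ 599.2 -121.8  321.8] [[-0.083, -0.001, -0.997], [0.997, 0.0, -0.083], [0.0, -1.0, 0.001]]
```

View pics/w1b.png

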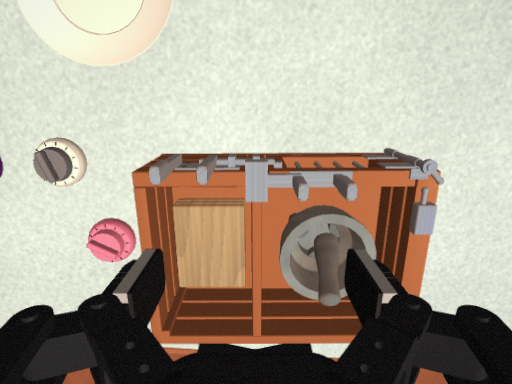

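Wrist view: the pieces are at (165,168), (207,170), (302,188), (345,188), the keeper is at (257,181) and the hinge is at the right, around (425,167). Measuring the head tops next.

```bash
python3 - <<'E'
from h import *
im=load('w1');W=cloud(im);print(im['pose'][:3,3].round())
g=cv2.cvtColor(im['pixels'],cv2.COLOR_RGB2BGR)
cv2.imwrite('pics/w1c.png',cv2.convertScaleAbs(cv2.resize(g[140:215,130:450],None,fx=2.5,fy=2.5,interpolation=cv2.INTER_NEAREST),alpha=1.6))
m=(W[...,2]>181)&(W[...,2]<192)&(im['range_z']>0); m[240:]=0
k,lab,st,ce=cv2.connectedComponentsWithStats(m.astype(np.uint8),connectivity=4)
R=[]
for i in range(1,k):
    if st[i,4]>20:
        P=W[lab==i];u0,v0,w,h=st[i,:4]
        c=pt(im,ce[i][0],ce[i][1],185)
        a=pt(im,u0-.5,v0-.5,185);b=pt(im,u0+w-.5,v0+h-.5,185)
        print(st[i].tolist(),ce[i].round(1),P.mean(0).round(1),'ray',c.round(1),'size',(b-a).round(1)); R.append(c)
R=np.array(R)[:,:2]; R=R[np.argsort(R[:,1])]
T=np.array([[-17,-131],[-17,-85],[0,8],[0,54.]])
def fit(T,R):
    tc,rc=T.mean(0),R.mean(0);H=(T-tc).T@(R-rc);a=np.arctan2(H[0,1]-H[1,0],H[0,0]+H[1,1])
    Q=np.array([[np.cos(a),-np.sin(a)],[np.sin(a),np.cos(a)]]);return a,Q,rc-Q@tc
if len(R)==4:
  for d in (0,.001,.002):
    T2=T.copy();T2[1,1]-=d*1e3
    a,Q,t=fit(T2,R);print(d,np.degrees(a),t,(R-(T2@Q.T+t)).round(1).tolist())
    for n,p in (('guard_sq',(-17,-114)),('gate_sq',(0,37)),('hinge',(-15,150))):print(n,(Q@p+t).round(1))
E
```

```text
[ 525. -126.  463.]
[148, 166, 13, 19, 192] [154.1 175.2] [ 598.3 -214.3  183.4] ray [ 597.9 -213.8  185. ] size [17.1 11.7  0. ]
[196, 166, 12, 18, 177] [201.6 174.6] [ 594.4 -170.3  183.2] ray [ 593.9 -170.   185. ] size [16.2 11.5  0. ]
[298, 183, 11, 18, 179] [302.8 191.4] [603.3 -74.9 183.2] ray [602.8 -75.2 185. ] size [16.6 12.4  0. ]
[346, 183, 12, 18, 167] [351.4 191.5] [599.9 -29.1 183.2] ray [599.4 -29.7 185. ] size [16.5 14.2  0. ]
0 4.826586637206361 [603.74956961 -83.11628289] [[0.1, 1.3], [-0.0, -0.8], [-0.3, -0.0], [0.2, -0.4]]
guard_sq [ 596.4 -198.1]
gate_sq [600.6 -46.2]
hinge [576.2  65.1]
0.001 4.803846980975343 [603.74414262 -82.86924004] [[0.1, 1.0], [-0.1, -0.1], [-0.3, -0.3], [0.2, -0.7]]
guard_sq [ 596.4 -197.9]
gate_sq [600.6 -46. ]
hinge [576.2  65.3]
0.002 4.781206459130235 [603.73884409 -82.62217772] [[0.2, 0.8], [-0.1, 0.7], [-0.3, -0.5], [0.2, -0.9]]
guard_sq [ 596.3 -197.6]
gate_sq [600.7 -45.8]
hinge [576.3  65.6]
```

View pics/w1c.png

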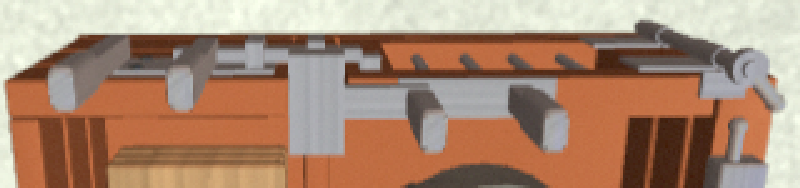

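Call:
{"method": "carry_out", "body": {
  "commands": [
    [0,0,0,-0.38,0.46,0.05,0],
    [0,0,0,-0.38,0.46,0.05,0],
    [0,0,0,-0.38,0.46,0.05,0],
    [0,0,0,-0.37,0.46,0.03,0],
    [0,0,0,0,0,0,0],
    [0,0,0,0,0,0,0]
  ]
}}

```text
clock: 4.2
tool_pos: [595.5, -197.7, 229.7]
ee_rot: [[-0.069, -0.002, -0.998], [0.998, 0.001, -0.069], [0.001, -1.0, 0.001]]
force: [0.2, -0.2, -0.3]
gripper_width: 85.2
```

```bash
python3 - <<'E'
from h import *
im=grab('wrist','w2');s=robot.sense();print(s['clock'],s['tool_pos'].round(1),s['ee_rot'].round(3).tolist())
b=cv2.cvtColor(im['pixels'],cv2.COLOR_RGB2BGR);cv2.imwrite('pics/w2b.png',cv2.convertScaleAbs(b,alpha=1.6))
W=cloud(im)
m=(W[...,2]>178)&(W[...,2]<192)&(im['range_z']>0)
k,lab,st,ce=cv2.connectedComponentsWithStats(m.astype(np.uint8),connectivity=4)
for i in range(1,k):
    if st[i,4]>20: print(st[i].tolist(),W[lab==i].mean(0).round(1),pt(im,*ce[i],185).round(1))
E
```

```text
4.25 [ 596.2 -197.5  230.8] [[-0.07, 0.001, -0.998], [0.998, 0.0, -0.07], [0.0, -1.0, -0.001]]
[219, 206, 17, 28, 395] [ 597.  -214.3  182.9] [ 596.1 -214.2  185. ]
[286, 206, 17, 27, 394] [ 593.4 -171.   183. ] [ 592.6 -171.3  185. ]
[488, 227, 23, 27, 471] [599.7 -30.6 182.3] [598.5 -33.1 185. ]
[422, 228, 21, 27, 428] [603.2 -76.1 182.5] [602.1 -77.8 185. ]
```

View pics/w2b.png

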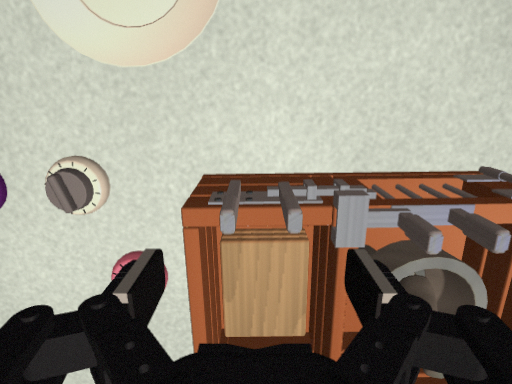

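The close view agrees: the lug is at (596,-214), so the squeezed point is at about (596,-197.5), and the jaws straddle the pair. Descending, then closing.

Call:
{"method": "carry_out", "body": {
  "commands": [
    [0,0,0,0,0.4,0,0],
    [0,0,0,0,0.4,0,0],
    [0,0,0,0,0.4,0,0],
    [0,0,0,0,0.2,0,0],
    [0,0,0,0,0.2,0,0],
    [0,0,0,0,0,0,0]
  ]
}}

```text
clock: 4.85
tool_pos: [595.7, -197.2, 149.9]
ee_rot: [[-0.072, -0.001, -0.997], [0.997, 0.001, -0.072], [0.001, -1.0, 0.001]]
force: [-0.9, 0.8, -0.8]
gripper_width: 85.2
```

Call:
{"method": "carry_out", "body": {
  "commands": [
    [0,0,0,0,0,0,0.2],
    [0,0,0,0,0,0,0.3],
    [0,0,0,0,0,0,0.35],
    [0,0,0,0,0,0,0.4],
    [0,0,0,0,0,0,0.45],
    [0,0,0,0,0,0,0.5],
    [0,0,0,0,0,0,0.6],
    [0,0,0,0,0,0,0.6]
  ],
  "grip_force": 30
}}

```text
clock: 5.65
tool_pos: [596.3, -198.7, 151.3]
ee_rot: [[-0.072, 0.001, -0.997], [0.997, -0.002, -0.072], [-0.002, -1.0, -0.001]]
force: [-0.1, 0.6, 4.5]
gripper_width: 43.2
```

```bash
python3 - <<'E'
from h import *
im=grab('wrist','w3');s=robot.sense();print(s['clock'],s['tool_pos'].round(1),s['force'].round(1),s['moment'].round(2),s['gripper_width'])
b=cv2.cvtColor(im['pixels'],cv2.COLOR_RGB2BGR);cv2.imwrite('pics/w3b.png',cv2.convertScaleAbs(b,alpha=1.6))
E
```

```text
5.7 [ 596.3 -198.7  151.3] [-1.4  0.7  5.3] [0.26 0.11 0.08] 43.39144353002258
```

View pics/w3b.png

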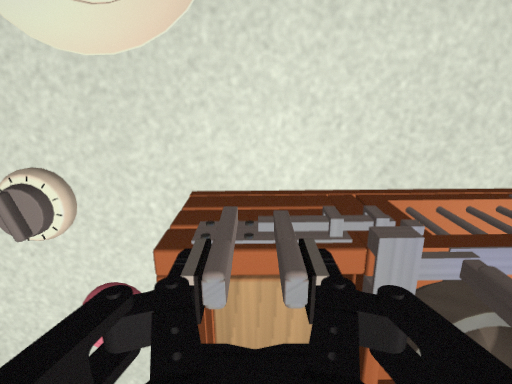

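The width is 43.4 mm, against 44 mm for fully squeezed. Both pads (215,270 and 295,270) are on the heads. I hold a little firmer, then open, rise and move to the gate's catch.

Call:
{"method": "carry_out", "body": {
  "commands": [
    [0,0,0,0,0,0,0.7],
    [0,0,0,0,0,0,0.7],
    [0,0,0,0,0,0,0.7],
    [0,0,0,0,0,0,0.7],
    [0,0,0,0,0,0,0.7]
  ],
  "grip_force": 40
}}

```text
clock: 6.2
tool_pos: [596.3, -198.7, 151.4]
ee_rot: [[-0.072, 0.001, -0.997], [0.997, -0.002, -0.072], [-0.002, -1.0, -0.001]]
force: [-1.0, -0.5, 6.0]
gripper_width: 43.1
```

Call:
{"method": "carry_out", "body": {
  "commands": [
    [0,0,0,0,0,0,0.3],
    [0,0,0,0,0,0,0],
    [0,0,0,0,0,0,0],
    [0,0,0,0,0,0,0],
    [0,0,0,0,-0.2,0,0],
    [0,0,0,0,-0.5,0,0],
    [0,0,0,0,-0.5,0,0],
    [0,0,0,0,-0.4,0,0],
    [0,0,0,0,0,0,0]
  ]
}}

```text
clock: 7.1
tool_pos: [598.2, -198.7, 234.6]
ee_rot: [[-0.071, 0.007, -0.997], [0.997, -0.003, -0.071], [-0.004, -1.0, -0.007]]
force: [0.5, -0.2, 0.3]
gripper_width: 85.4
```

```bash
python3 - <<'E'
from h import *
im=grab('wrist','w4');s=robot.sense();print(s['clock'],s['tool_pos'].round(1),s['ee_rot'].round(3).tolist(),s['force'].round(1))
b=cv2.cvtColor(im['pixels'],cv2.COLOR_RGB2BGR);cv2.imwrite('pics/w4b.png',cv2.convertScaleAbs(b,alpha=1.6))
W=cloud(im)
m=(W[...,2]>178)&(W[...,2]<192)&(im['range_z']>0)
k,lab,st,ce=cv2.connectedComponentsWithStats(m.astype(np.uint8),connectivity=4)
for i in range(1,k):
    if st[i,4]>20: print(st[i].tolist(),W[lab==i].mean(0).round(1),pt(im,*ce[i],185).round(1))
E
```

```text
7.15 [ 597.  -198.3  232.5] [[-0.071, 0.004, -0.997], [0.997, -0.002, -0.071], [-0.002, -1.0, -0.004]] [ 0.1 -0.8  0.2]
[273, 199, 16, 27, 385] [ 594.1 -181.   182.9] [ 593.3 -181.2  185. ]
[222, 200, 16, 27, 379] [ 596.9 -214.4  183. ] [ 596.1 -214.3  185. ]
[486, 221, 23, 26, 448] [599.5 -30.7 182.3] [598.4 -33.1 185. ]
[422, 222, 21, 26, 440] [603.  -76.  182.5] [601.9 -77.6 185. ]
```

View pics/w4b.png

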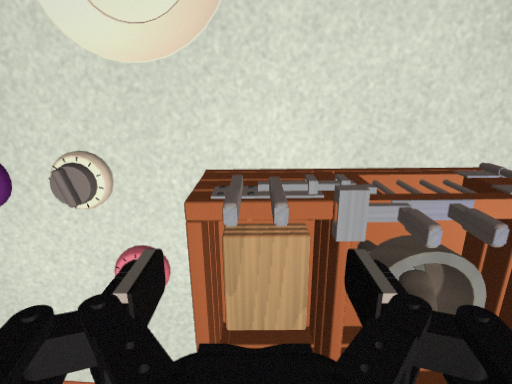

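The guard heads are now 33.5 mm apart, so it is fully drawn and it stays there. Moving over the gate's catch.

Call:
{"method": "carry_out", "body": {
  "commands": [
    [0,0,0,0.6,0,-0.06,0],
    [0,0,0,0.6,0,-0.06,0],
    [0,0,0,0.6,0,-0.06,0],
    [0,0,0,0.6,0,-0.05,0],
    [0,0,0,0.6,0,-0.05,0],
    [0,-0.7,0,0.04,0,0,0],
    [0,0,0,0,0,0,0],
    [0,0,0,0,0,0,0]
  ]
}}

```text
clock: 7.95
tool_pos: [598.7, -45.9, 229.6]
ee_rot: [[-0.083, -0.001, -0.997], [0.997, -0.001, -0.083], [-0.0, -1.0, 0.001]]
force: [-0.2, -0.6, 0.7]
gripper_width: 85.4
```

```bash
python3 - <<'E'
from h import *
im=grab('wrist','w5');s=robot.sense();print(s['clock'],s['tool_pos'].round(1),s['ee_rot'].round(3).tolist(),s['force'].round(1))
b=cv2.cvtColor(im['pixels'],cv2.COLOR_RGB2BGR);cv2.imwrite('pics/w5b.png',cv2.convertScaleAbs(b,alpha=1.6))
W=cloud(im)
m=(W[...,2]>178)&(W[...,2]<192)&(im['range_z']>0)
k,lab,st,ce=cv2.connectedComponentsWithStats(m.astype(np.uint8),connectivity=4)
for i in range(1,k):
    if st[i,4]>20: print(st[i].tolist(),W[lab==i].mean(0).round(1),pt(im,*ce[i],185).round(1))
E
```

```text
8.0 [598.8 -46.2 229.8] [[-0.083, -0.001, -0.997], [0.997, -0.0, -0.083], [-0.0, -1.0, 0.001]] [ 0.8 -0.4 -0.7]
[0, 184, 9, 27, 169] [ 598.7 -209.8  180.9] [ 597.1 -206.4  185. ]
[36, 184, 24, 27, 502] [ 594.8 -179.1  182.6] [ 593.8 -177.5  185. ]
[201, 209, 17, 27, 398] [602.7 -74.3 182.9] [601.8 -74.1 185. ]
[271, 209, 16, 27, 389] [598.9 -29.1 182.9] [598.1 -29.3 185. ]
```

View pics/w5b.png

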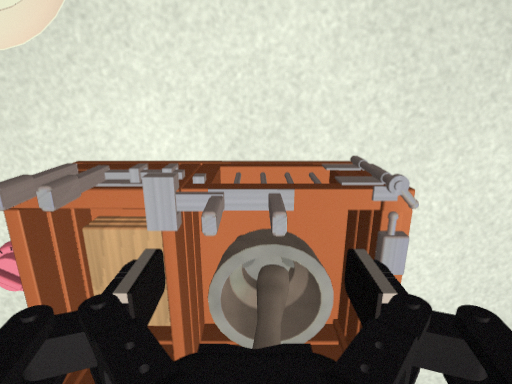

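The jaws straddle trigger (209,220) and post (279,220). The TCP is within 1 mm of the squeezed point (599.7,-46.1). Descend and squeeze.

Call:
{"method": "carry_out", "body": {
  "commands": [
    [0,0,0,0,0.4,-0.02,0],
    [0,0,0,0,0.4,0,0],
    [0,0,0,0,0.4,0,0],
    [0,0,0,0,0.2,0,0],
    [0,0,0,0,0.2,0,0],
    [0,0,0,0,0,0,0]
  ]
}}

```text
clock: 8.6
tool_pos: [599.3, -45.6, 149.1]
ee_rot: [[-0.083, -0.002, -0.997], [0.997, 0.0, -0.083], [0.0, -1.0, 0.002]]
force: [-0.1, 1.4, 0.8]
gripper_width: 85.4
```

Call:
{"method": "carry_out", "body": {
  "commands": [
    [0,0,0,0,0,0,0.2],
    [0,0,0,0,0,0,0.3],
    [0,0,0,0,0,0,0.4],
    [0,0,0,0,0,0,0.5],
    [0,0,0,0,0,0,0.6],
    [0,0,0,0,0,0,0.7],
    [0,0,0,0,0,0,0.7],
    [0,0,0,0,0,0,0.7],
    [0,0,0,0,0,0,0.7],
    [0,0,0,0,0,0,0.7]
  ],
  "grip_force": 40
}}

```text
clock: 9.6
tool_pos: [601.7, -46.5, 152.8]
ee_rot: [[-0.084, 0.005, -0.996], [0.996, -0.003, -0.084], [-0.003, -1.0, -0.004]]
force: [-0.6, -2.4, 6.0]
gripper_width: 43.3
```

```bash
python3 - <<'E'
from h import *
im=grab('wrist','w6');s=robot.sense();print(s['clock'],s['joints'].round(1),s['tool_pos'].round(1),s['ee_rot'].round(3).tolist(),s['force'].round(1),s['moment'].round(2),s['gripper_width'])
b=cv2.cvtColor(im['pixels'],cv2.COLOR_RGB2BGR);cv2.imwrite('pics/w6b.png',cv2.convertScaleAbs(b,alpha=1.6))
E
```

```text
9.65 [-8.400e+00  2.350e+01  8.910e+01 -1.000e-01  6.710e+01 -1.031e+02] [601.7 -46.5 152.8] [[-0.084, 0.005, -0.996], [0.996, -0.003, -0.084], [-0.003, -1.0, -0.004]] [-1.3 -4.   5.7] [-0.81  0.02  0.01] 42.96126043109077
```

View pics/w6b.png

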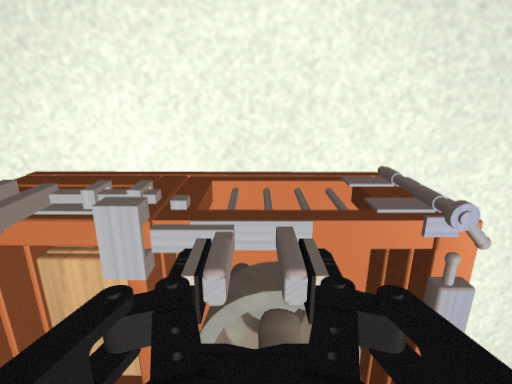

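Squeezed: width 43 mm, both pads on the heads (215,265 and 293,265). Swing about the hinge in 3° rows, checking the path after the first few.

Call:
{"method": "carry_out", "body": {
  "commands": [
    [0,3,0,-0.013,0,0.119,0.7],
    [0,3,0,-0.013,0,0.119,0.7],
    [0,3,0,-0.013,0,0.119,0.7],
    [0,3,0,-0.013,0,0.119,0.7],
    [0,3,0,-0.013,0,0.119,0.7],
    [0,3,0,-0.013,0,0.119,0.7],
    [0,0,0,0,0,0,0.7]
  ]
}}

```text
clock: 10.35
tool_pos: [566.0, -48.6, 152.7]
ee_rot: [[0.229, 0.006, -0.973], [0.973, -0.003, 0.229], [-0.002, -1.0, -0.006]]
force: [0.6, -4.6, 6.9]
gripper_width: 42.9
```

```bash
cat > chk.py <<'E'
from h import *
import sys
im=grab('wrist',sys.argv[1]);s=robot.sense();R=s['ee_rot'];az=np.degrees(np.arctan2(R[1,0],R[0,0]));th=94.8-az
g=np.radians(4.8-th);c,q=np.cos(g),np.sin(g)
exp=np.array([576.2,65.2])+[15*c+113*q,15*q-113*c]
d=s['tool_pos'][:2]-exp
print(s['clock'],s['joints'].round(1),s['tool_pos'].round(1),'theta',th.round(2),'exp',exp.round(1),'dev toolx,z',(d@R[:2,0]).round(1),(d@R[:2,2]).round(1),s['force'].round(1),s['moment'].round(2),round(s['gripper_width'],1))
b=cv2.cvtColor(im['pixels'],cv2.COLOR_RGB2BGR);cv2.imwrite(f'pics/{sys.argv[1]}b.png',cv2.convertScaleAbs(b,alpha=1.6))
E
python3 chk.py w7
```

```text
10.4 [ -9.1  20.9  93.6  -0.1  65.2 -85.9] [566.2 -48.6 152.8] theta 17.97 exp [565.1 -48.2] dev toolx,z -0.1 -1.2 [ 0.7 -3.   7.3] [-1.04  0.19  0.04] 43.5
```

View pics/w7b.png

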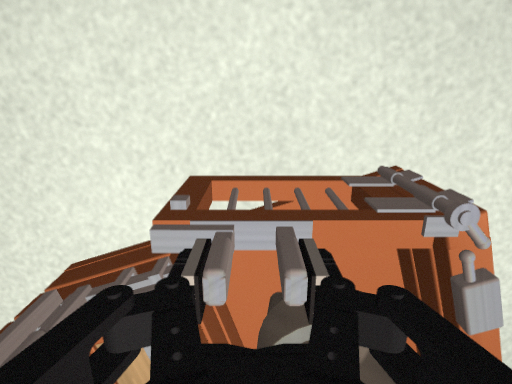

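The gate follows (it is unchanged in the tool frame), and the path is within 1.2 mm. On through the detent.

Call:
{"method": "carry_out", "body": {
  "commands": [
    [0,3,0,-0.013,0,0.119,0.7],
    [0,3,0,-0.013,0,0.119,0.7],
    [0,3,0,-0.013,0,0.119,0.7],
    [0,3,0,-0.013,0,0.119,0.7],
    [0,3,0,-0.013,0,0.119,0.7],
    [0,3,0,-0.013,0,0.119,0.7],
    [0,3,0,-0.013,0,0.119,0.7],
    [0,3,0,-0.013,0,0.119,0.7],
    [0,3,0,-0.013,0,0.119,0.7],
    [0,3,0,-0.013,0,0.119,0.7],
    [0,0,0,0,0,0,0.7]
  ]
}}

```text
clock: 11.5
tool_pos: [510.6, -27.5, 152.7]
ee_rot: [[0.685, 0.005, -0.728], [0.728, -0.003, 0.685], [0.002, -1.0, -0.005]]
force: [3.0, -5.3, 7.0]
gripper_width: 43.1
```

```bash
python3 chk.py w8
```

```text
11.55 [-7.800e+00  1.680e+01  1.003e+02 -1.000e-01  6.260e+01 -5.450e+01] [510.8 -27.7 152.7] theta 47.98 exp [509.8 -27.5] dev toolx,z 0.5 -0.9 [ 0.4 -3.4 10.6] [-1.21  0.59 -0.26] 43.3
```

View pics/w8b.png

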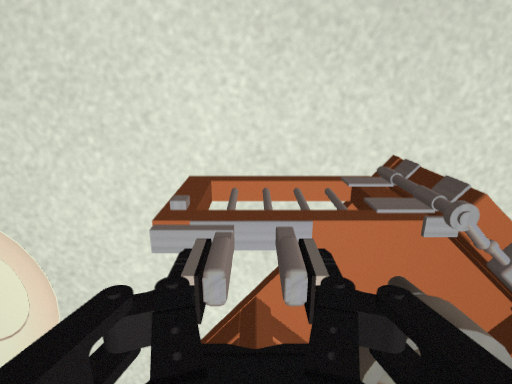

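Call:
{"method": "carry_out", "body": {
  "commands": [
    [0,3,0,-0.013,0,0.119,0.7],
    [0,3,0,-0.013,0,0.119,0.7],
    [0,3,0,-0.013,0,0.119,0.7],
    [0,3,0,-0.013,0,0.119,0.7],
    [0,3,0,-0.013,0,0.119,0.7],
    [0,3,0,-0.013,0,0.119,0.7],
    [0,3,0,-0.013,0,0.119,0.7],
    [0,3,0,-0.013,0,0.119,0.7],
    [0,3,0,-0.013,0,0.119,0.7],
    [0,3,0,-0.013,0,0.119,0.7],
    [0,3,0,-0.013,0,0.119,0.7],
    [0,3,0,-0.013,0,0.119,0.7],
    [0,3,0,-0.013,0,0.119,0.7],
    [0,0,0,0,0,0,0.7],
    [0,0,0,0,0,0,0.7],
    [0,0,0,0,0,0,0.7]
  ]
}}

```text
clock: 13.15
tool_pos: [467.4, 35.0, 152.6]
ee_rot: [[0.991, 0.005, -0.136], [0.136, -0.002, 0.991], [0.004, -1.0, -0.002]]
force: [2.4, -5.1, 11.1]
gripper_width: 42.8
```

```bash
python3 chk.py w9; python3 - <<'E'
from h import *
a=grab('scene','s9');a0=load('scene0')
cv2.imwrite('pics/s9b.png',cv2.convertScaleAbs(cv2.resize(a['pixels'][...,::-1][90:300,90:450],None,fx=2.2,fy=2.2),alpha=1.5))
E
```

```text
13.2 [-8.000e-01  1.370e+01  1.052e+02 -1.000e-01  6.090e+01 -8.600e+00] [467.4  35.  152.7] theta 86.99 exp [466.3  35. ] dev toolx,z 1.2 -0.1 [ 2.1 -4.2 11.4] [-0.93  1.1  -0.37] 43.1
```

View pics/w9b.png

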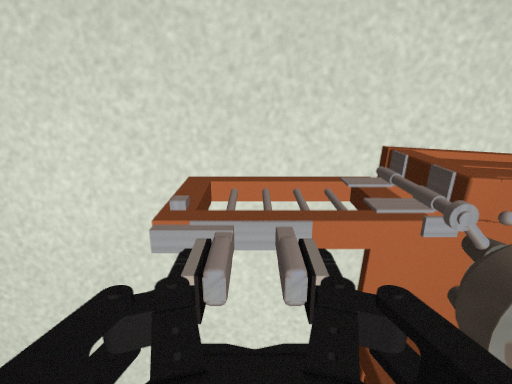

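View pics/s9b.png

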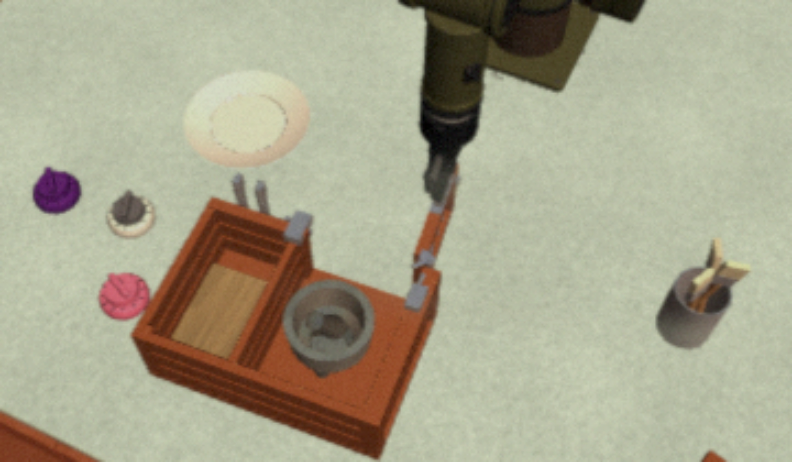

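The scene shows the gate standing square to the front (crop 437,230), with the guard heads still together (238,190 and 261,195). A quick check of the loose things and that all is still, then hand in.

```bash
python3 - <<'E'
from h import *
a0=load('scene0');a=load('s9')
for n,(u,v,r) in dict(mortar=(239,238,22),plate=(202,144,30),brush=(405,228,26),timer=(149,186,13)).items():
    c=lambda x:cv2.cvtColor(x['pixels'],cv2.COLOR_RGB2GRAY)[v-r:v+r,u-r:u+r].astype(np.float32)
    print(n,cv2.phaseCorrelate(c(a0),c(a)))
s=robot.sense();print(s['clock'],s['joint_vel'].round(2),s['gripper_width'])
robot.finish_job()
E
```

```text
mortar ((0.33449072946230274, 0.549343916924979), 0.8890695359971789)
plate ((0.02276743977423834, -0.0653825947747464), 0.9352545736895668)
brush ((0.03434963633015187, 0.06457232966038617), 0.9280644810575843)
timer ((0.6084518221308102, 0.522367852333975), 1.0078992814193537)
13.25 [-0.08  0.08 -0.05  0.07 -0.07 -0.02] 42.88192453294468
the job is handed in; nothing more can be done
```

I squeezed the guard catch until its bolt was drawn, then squeezed the gate's catch and swung the gate through its detent. I handed in at 13.25 s with the catch still squeezed and the gate held open. `finish_job` gives no verdict, so what follows is from my own measurements.

- **Guard catch:** after release, its two heads measured 33.5 mm apart (34 mm is fully drawn). It still looked drawn in the last scene picture.
- **Gate:** the tool had turned 87° (about 1.52 rad) with the gate unchanged in the gripper's view. The grasp was within about 1.2 mm of the hinge arc, and the arm was still.
- **Gate's catch:** the fingers stood at about 43 mm, against 44 mm nominal for fully squeezed.
- **Forces:** the wrist readings I took were at most about 12 N.
- **Loose things:** the plate and brush holder shifted less than 0.1 px in the scene camera between the first and last pictures. The mortar and timer patches shifted 0.6 to 0.8 px, roughly 2 mm. Nothing was seen to touch them, so I take that as image noise, and it is well under 15 mm.

The measured tool position sat 2 to 4 mm off the commanded one while gripping (about 3.7 mm high, 2.4 mm sideways). I left it uncorrected because both pads stayed on the heads.

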